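# Set the ultrasonic parts washer: six clicks of power, five minutes on the timer

### The job

Set the ultrasonic parts washer for a five-minute wash. Its black power dial has lost its numbers, so first turn it anticlockwise back to its stop - feel for it, do not force it - and count six clicks up from there; then wind the red spring timer past its 10-minute mark and bring it back down to 5 minutes. Leave the grey temperature knob between them as it is, do not knock the other things about, and let go of the knobs when done.

Things in the scene. Friction and masses are not known exactly. Their poses are not given: they have to be found in the camera images.
- washer: Ultrasonic parts washer, fixed: stainless box 340 wide (y), x from -100 to +180, origin on the table; -x is its front, towards the robot. Behind the sloping console (x > 0) is a flat deck 165 high with a lid (top 177, handle to 205 at x = 98).
- console: Dark blue control face of the washer, 110 by 340, rising at 25 degrees away from the robot from 118 to 165 mm high. Origin at its middle on the face: x straight up the slope, y to the washer's left (+y), z out along its normal. Three knobs in a row along y turn about this normal: black power dial at +105, grey temperature knob at 0, red timer at -105.
- dial (a joint): Black power dial, stepped switch, in rad, growing clockwise (seen from above). 0 is the lowest click position, at the anticlockwise end. Positions 0 to 10, 24 degrees (0.419 rad) apart, a white tick at each; at 0 the pointer is 120 degrees anticlockwise of straight up the slope. Six clicks up is 2.513 rad. The plastic stop is met 0.05 rad below 0; pressed to -0.25 rad it breaks.
- dial_grip (a point): On the power dial's axis at the height to grip, 34 above the console face; turns with it. x: along the grip bar to the pointer end (white line); z: out along the axis. Skirt 43 across, 8 thick; straight grip bar 14 wide, 40 long, its top 7 above this point, the skirt's top 23 below it.
- dial_tip (a point): Pointer end of the power dial's bar, 20 off its axis at grip height. Feel: a sprung detent resists with up to about 0.2 N m, gives way half-way to the next position, then pulls the dial in; let go, it springs to the nearest position. The stop does not give way: 0.3 N m presses it to about -0.11 rad, 0.5 N m to -0.18.
- timer (a joint): Red spring-wound timer, rad, 0 to 5.236 for 0 to 30 minutes: 0.1745 rad (10 degrees) a minute, growing clockwise (seen from above). At 0 the pointer looks straight up the slope. A tick each minute, longer each 5, the 10-minute tick red. 10 minutes is 1.745, 5 is 0.873. Turns without clicks against about 0.06 N m of friction and stays where left (runs down too slowly to notice).
- timer_grip (a point): On the timer's axis at the height to grip, 34 above the console face; turns with it. x: along the grip bar to the pointer end, z: out along the axis. Skirt 45 across, 8 thick; grip bar 14 wide, 42 long, its top 7 above this point, the skirt's top 23 below it.
- temp_tip (a point): Pointer end of the grey temperature knob (34 mm across, bar 14 mm wide and 31 mm long, as tall as the others), 16 mm off its axis: leave it as it is.
- bearing: Ball bearing lying loose on the washer's lid, 52 across, 15 thick; origin under its centre.
- roller_yellow: Yellow wheel roller, loose, standing on end beside the washer, 82 across, 75 high; origin under its centre.
- roller_orange: Orange wheel roller, loose, standing on end beside the washer, 72 across, 60 high; origin under its centre.
- roller_dark: Dark wheel roller, loose, standing on end, 80 across, 50 high; origin under its centre.
- spanner: Spanner, loose, lying on the table in front of the washer, 180 long along its x; origin under its middle.
- bolt_bin: Red plastic bin of bolts, loose, 160 by 100 by 75 high; origin under its centre.
- cleaner: White bottle of concentrate, closed, 68 across, 190 high; origin under its centre.

How it is judged:
By the outcome, as a careful person would: the job done as asked, in the order asked, and still so for the second after the job is handed in, with the robot touching nothing.
It also fails if it takes over 70 s, if anything falls off the work surface, if the arm or the gripper's body presses on something with over 40 N, if the wrist force passes 120 N, or if a joint passes its speed limit or range.

### The arm

A 6-joint arm with a two-finger parallel gripper is mounted at the origin on the work surface. World frame = base frame: x ahead of the robot, y to its left, z up, the work surface at z = 0. Lengths are in mm, angles in rad, forces in N, time in s.
With the tool pointing down it reaches from about 375 to 925 mm from the base axis. Payload 5.7 kg.
Tool frame: the origin (TCP) lies midway between the tips of the shut fingers; the grasp point (between the pads) lies 19 mm behind it; z points along the fingers, y is the line along which they close (so a half turn about z gives the same grasp; the last joint's range is limited). The gripper opens to 88 mm and grips with 3 to 60 N. Pads are 20 mm wide; open, the fingers measure 115 mm over their backs; the gripper's body (75 mm by 178 mm) begins 61 mm behind the grasp point.
Start: joints at [1.121, 0.359, 1.51, -0, 1.272, -0.115], TCP at [197.14, 566.655, 222.623] pointing down, gripper open.
Joint ranges: [-2.97, 2.97], [-1.01, 2.36], [0.21, 2.38], [-0.96, 4.11], [0.2, 2.71], [-2.98, 2.98]. Speed limits (rad/s): [2.39, 2.39, 3.14, 3.14, 3.14, 3.14].

### API

Orientations are given as a 3x3 rotation matrix whose columns are the frame's x, y, z axes.
In Python, from bench import r, cams, workorder gives the robot as it stands. The module is installed in compiled form; this text tells all that it offers.
- The arm moves only by the tool play_rows, never from a script. Its argument "plan" is a list of rows, each an object with "translation": the shift along the world's x, y, z in mm, a list of three; "twist": the turn, a rotation vector about the world's x, y, z in degrees, a list of three. In form: [{"translation": [dx, dy, dz], "twist": [rx, ry, rz]}, ...]. A call has 1 to 10 rows; each row is the pose to reach, as a shift and turn from the pose commanded when the call began; what a row does not reach only later rows make up. A row lasts 1/10 s, in which the tool goes at most 50 mm and 8.59 degrees, less where a joint would pass 70% of its speed; a pose out of reach is approached as far as the arm can. A call with a gripper value outside its range is refused whole. "gripper" is the opening, from -1 (shut) to 1 (fully open), set as the call begins (left out, the last holds). The fingers move at their own pace and stop on an object; the grip force is fixed at half the most. Time passes only in rows, so rows that repeat a pose let the fingers close. It gives the time, the measured TCP pose, the force, the opening and the grip force at its end, in the units of the state.
- r.read_state(): the state, without advancing time (a new reading comes with each control period).
- cams.capture(name): name is "scene" or "top"; returns a dict with "image" (384x512x3 uint8, blue, green, red), "mtx" (3x3 intrinsics, pixels), "distortion" ([k1, k2, p1, p2, k3] as OpenCV has them; the pictures are not rectified), "rvec" (rotation vector, rad) and "tvec" (3), from world to camera coordinates, as OpenCV has them. Camera axes: x right, y down, z forward; pixel columns grow to the right and rows downward; lengths in mm; the calibration is good to about 2 mm. A picture is of the moment at which its call begins. There is no depth.
- workorder.job_done(): hands the job in; it is judged then, once.
The state is a dict: "clock": time; "qpos": joint angles; "qd": joint speeds; "tau": joint torques, N m; "tcp_pos": TCP position; "ee_rot": TCP orientation; "ft_force": force on the tool from outside, world axes, zero at the start; "torque": the same for the moment, N m; "gripper_width": finger opening in mm; "gripper_force": force on a finger pad.
Only numpy, scipy, OpenCV 4.12 (cv2) and the standard library are available. Lean on these libraries where they do the work, as an engineer would, in place of code of your own. Each camera call takes 0.05 s, during which the arm holds its last target. There are 200 camera calls.

## Working session

There is one attempt and no reset: what is moved stays moved. The work goes in short steps, Python scripts to look and compute and a tool call to move; the robot and the scene stay as the last step left them, time stands still between calls to the robot, and variables do not carry over. Pictures are saved under pics/ and viewed, at most 10 in all, crops included, and the job is handed in when it is done.

Besides the shell and the picture viewer there is one more tool, called after "Emit:" as name(argument=value, ...) on one line, values as JSON. play_rows: Moves the arm, as the interface text tells. Its arguments: {"type":"object","properties":{"plan":{"type":"array"},"gripper":{"type":"number"}},"required":["plan"]}

```bash
mkdir -p pics
cat > h.py <<'E'
import numpy as np, cv2
from bench import r, cams, workorder
def cap(n):
    c=cams.capture(n); c['R']=cv2.Rodrigues(np.array(c['rvec'],float))[0]; c['t']=np.array(c['tvec'],float).ravel(); return c
def ray(c,uv):
    p=cv2.undistortPoints(np.array([[uv]],float),np.array(c['mtx'],float),np.array(c['distortion'],float))[0,0]
    return -c['R'].T@c['t'], c['R'].T@np.array([p[0],p[1],1.])
def onplane(c,uv,p0,n):
    o,d=ray(c,uv); return o+d*(np.dot(np.array(p0)-o,n)/np.dot(d,n))
def tri(a,ua,b,ub):
    o1,d1=ray(a,ua);o2,d2=ray(b,ub)
    s=np.linalg.lstsq(np.c_[d1,-d2],o2-o1,rcond=None)[0]
    p,q=o1+d1*s[0],o2+d2*s[1]; return (p+q)/2,np.linalg.norm(p-q)
def proj(c,p):
    return cv2.projectPoints(np.array(p,float).reshape(-1,3),np.array(c['rvec'],float),np.array(c['tvec'],float),np.array(c['mtx'],float),np.array(c['distortion'],float))[0].reshape(-1,2)
E
python3 - <<'E'
from h import *
ims=[]
for n in('scene','top'):
    c=cap(n); cv2.imwrite(f'pics/{n}0.png',c['image']); print(n,-c['R'].T@c['t'],c['R'][2],c['mtx'])
print(r.read_state())
E
```

```text
scene [1318.08465916  -83.95101883  870.80093716] [-0.72116435  0.07844616 -0.6883082 ] [[346.46206407   0.         250.71765051]
 [  0.         346.46206407 194.42025158]
 [  0.           0.           1.        ]]
top [ 362.0911814    12.58092631 1262.8990987 ] [ 0.18061067  0.01682224 -0.9834108 ] [[399.43062979   0.         251.91283552]
 [  0.         399.43062979 192.01288725]
 [  0.           0.           1.        ]]
{'clock': 0.1, 'qpos': array([ 1.12091893e+00,  3.59438775e-01,  1.51132967e+00, -1.30354995e-07,
        1.27251741e+00, -1.15148600e-01]), 'qd': array([-0.00022296, -0.00120934, -0.0012901 ,  0.00039776, -0.00029294,
        0.0001656 ]), 'tau': array([ 7.62149443e-05, -5.16354954e+01, -2.71407759e+01,  6.74038916e-02,
        2.76369439e-02, -8.19599040e-05]), 'tcp_pos': array([196.86447217, 566.11150653, 221.88813448]), 'ee_rot': array([[-9.44499380e-01,  3.28512373e-01, -7.36182038e-04],
       [ 3.28513140e-01,  9.44498169e-01, -1.52477639e-03],
       [ 1.94414678e-04, -1.68199583e-03, -9.99998567e-01]]), 'ft_force': array([ 0.13179171, -0.41892491, -0.38662933]), 'torque': array([-0.03514768, -0.00681151,  0.02489194]), 'gripper_force': 0.0, 'gripper_width': 87.80613937639562}
```

View pics/scene0.png

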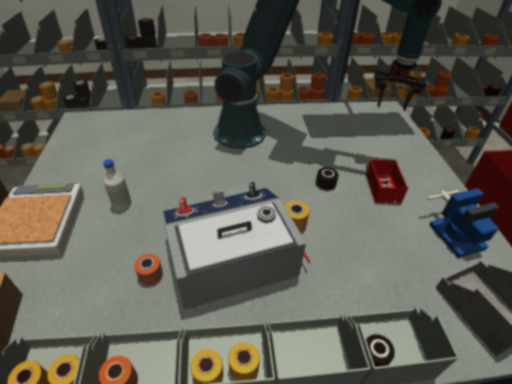

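View pics/top0.png

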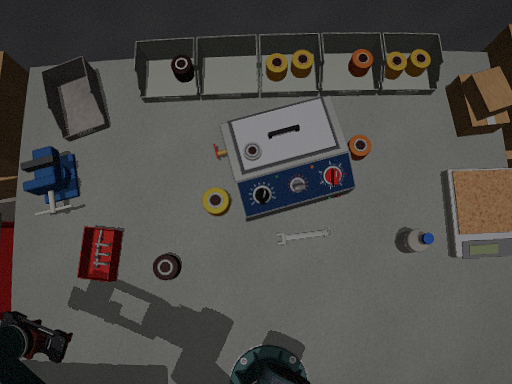

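The scene view shows the washer with its console at about (215,205). In the top view the dial is at about (263,195), the grey knob at (297,184) and the red timer at (333,176). Next I'll find the console outline and take enlarged crops.

Run:
```python
from h import *
out=[]
for n,(x0,y0,x1,y1) in {'top':(230,140,365,225),'scene':(155,170,290,230)}.items():
    c=cap(n); im=c['image']; hsv=cv2.cvtColor(im,cv2.COLOR_BGR2HSV)
    m=cv2.inRange(hsv,(105,110,30),(128,255,160)); roi=np.zeros_like(m); roi[y0:y1,x0:x1]=255; m&=roi
    m=cv2.morphologyEx(m,cv2.MORPH_CLOSE,np.ones((15,15)))
    cs=cv2.findContours(m,cv2.RETR_EXTERNAL,cv2.CHAIN_APPROX_NONE)[0]; k=max(cs,key=cv2.contourArea)
    print(n,cv2.contourArea(k),cv2.approxPolyDP(k,6,True).reshape(-1,2).tolist(),cv2.boxPoints(cv2.minAreaRect(k)).round(1).tolist())
    out.append(cv2.resize(im[y0:y1,x0:x1],None,fx=5.9,fy=5.9,interpolation=cv2.INTER_CUBIC))
    np.save(n+'.npy',im)
cv2.imwrite('pics/crop1.png',cv2.resize(np.vstack(out)*1,None,fx=.69,fy=.69))
cv2.imwrite('pics/croptop.png',np.clip(out[0].astype(float)*1.6,0,255).astype(np.uint8))
cv2.imwrite('pics/cropsc.png',np.clip(out[1].astype(float)*1.6,0,255).astype(np.uint8))
```

```text
top 3702.0 [[347, 153], [238, 183], [246, 214], [353, 186]] [[237.1999969482422, 182.8000030517578], [347.1000061035156, 152.60000610351562], [356.20001220703125, 185.6999969482422], [246.3000030517578, 215.89999389648438]]
scene 99.0 [[228, 198], [229, 206], [247, 202]] [[227.1999969482422, 197.8000030517578], [245.3000030517578, 193.89999389648438], [247.10000610351562, 202.3000030517578], [229.0, 206.1999969482422]]
```

View pics/croptop.png

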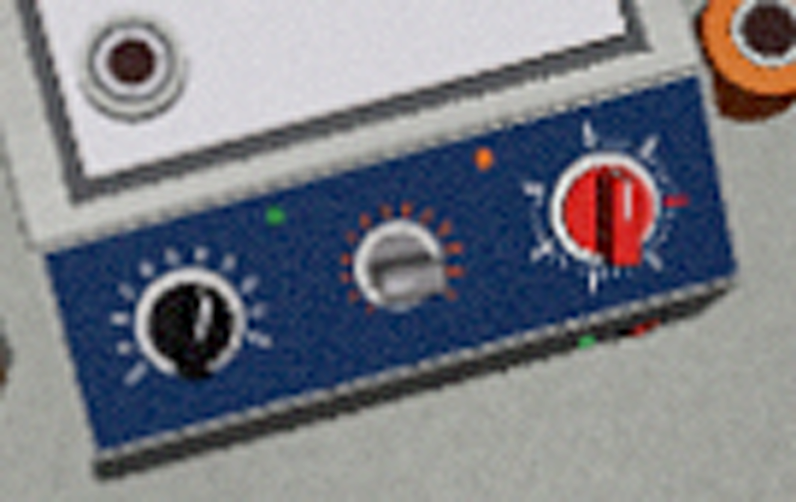

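View pics/cropsc.png

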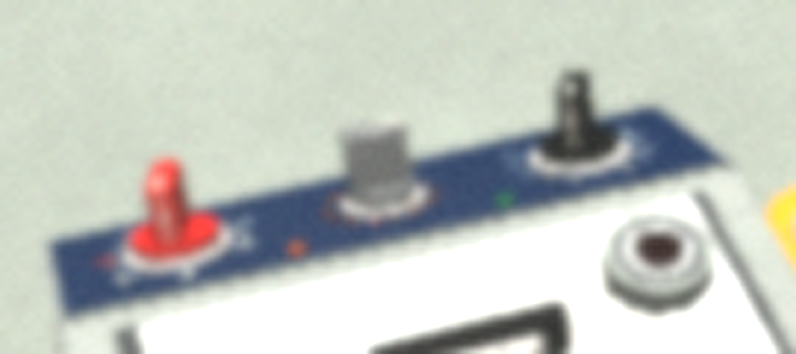

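The top crop shows the dial at (190,322), its line pointing up and slightly right, and the timer at (605,207), its line pointing up. The scene crop shows the console corners. I'll triangulate the corners to fit the console frame.

Run:
```python
from h import *
T=cap('top');S=cap('scene')
ct=lambda u,v:((u+.5)/5.9-.5+230,(v+.5)/5.9-.5+140)
cs=lambda u,v:((u+.5)/5.9-.5+155,(v+.5)/5.9-.5+170)
pt={'BL':(45,255),'BR':(697,77),'FR':(735,275),'FL':(100,455)}
ps={'BL':(735,165),'BR':(70,313),'FR':(52,243),'FL':(655,108)}
loc={'BL':(55,170,0),'BR':(55,-170,0),'FR':(-55,-170,0),'FL':(-55,170,0)}
A=[];B=[]
for k in pt:
    p,e=tri(T,ct(*pt[k]),S,cs(*ps[k])); q=onplane(T,ct(*pt[k]),[0,0,165 if k[0]=='B' else 118.5],[0,0,1])
    print(k,p.round(1),round(e,1),q.round(1)); A.append(q);B.append(loc[k])
A=np.array(A);B=np.array(B,float)
def fit(A):
    # yaw-only fit with known 25 deg slope
    Rs=lambda y:cv2.Rodrigues(np.array([0,0,y]))[0]@cv2.Rodrigues(np.array([0,-np.radians(25),0]))[0]
    from scipy.optimize import least_squares
    f=lambda v:((B@Rs(v[0]).T+v[1:])-A).ravel()
    s=least_squares(f,[.25,*A.mean(0)]); return s.x,Rs(s.x[0]),np.abs(s.fun).max()
v,R,e=fit(A); print('fit',np.degrees(v[0]),v[1:].round(1),e); print(R.round(3))
v[3]=141.5
np.savez('con.npz',R=R,c=v[1:],yaw=v[0])
# knobs at top-of-bar plane: white lines, angle cw from upslope
for n,(a,b),y in (('dial',((193,328),(210,290)),105),('timer',((629,220),(629,175)),-105)):
    P=[R.T@(onplane(T,ct(*q),v[1:]+R[:,2]*41,R[:,2])-v[1:]) for q in (a,b)]
    d=P[1]-P[0]; print(n,[p.round(1) for p in P],'cw deg',np.degrees(np.arctan2(-d[1],d[0])))
    g=v[1:]+R@np.array([0,y,34]); print(' grip',g.round(1),'r',np.hypot(*g[:2]))
# tick marks on face
for n,y,tk in (('dial0',105,(135,373)),('timer0',-105,(588,133)),('timer10',-105,(678,202))):
    p=R.T@(onplane(T,ct(*tk),v[1:],R[:,2])-v[1:])-[0,y,0]; print(n,p.round(1),np.degrees(np.arctan2(-p[1],p[0])))
print('skirt/top proj', ((proj(T,[v[1:]+R@np.array([0,y,h]) for y in (105,-105) for h in(8,41)])-[230,140])*5.9).round(0).tolist())
```

```text
BL [593.   75.9 160.1] 7.6 [591.4  71.9 165. ]
BR [ 669.8 -244.7  162.6] 3.1 [ 669.3 -245.7  165. ]
FR [ 580.  -267.2  117.7] 2.0 [ 579.9 -268.1  118.5]
FL [500.9  51.3 116.6] 3.0 [500.4  49.7 118.5]
fit 13.910109326266765 [585.2 -98.  141.8] 7.041654429282218
[[ 0.88  -0.24  -0.41 ]
 [ 0.218  0.971 -0.102]
 [ 0.423  0.     0.906]]
dial [array([  9. , 106.2,  41. ]), array([24.4, 94.1, 41. ])] cw deg 38.16774852669819
 grip [5.461e+02 4.000e-01 1.723e+02] r 546.0510422644597
timer [array([   2.6, -106. ,   41. ]), array([  23.8, -110.4,   41. ])] cw deg 11.86747169356757
 grip [ 596.5 -203.4  172.3] r 630.2627858116143
dial0 [-16.4  31.8  -0. ] -117.28147932846039
timer0 [38.8 -0.4  0. ] 0.5718732690964728
timer10 [ -6.9 -37.3  -0. ] 100.41721358008083
skirt/top proj [[189.0, 325.0], [198.0, 343.0], [606.0, 210.0], [626.0, 223.0]]
```

```bash
cat > g.py <<'E'
from h import *
from scipy.spatial.transform import Rotation as Ro
K=np.load('con.npz');R=K['R'];C=K['c']
def target(y,th,h,sg,dx=0.,dy=0.):
    t=np.radians(th); ty=sg*(np.sin(t)*R[:,0]+np.cos(t)*R[:,1]); tz=-R[:,2]
    return C+R@np.array([dx,y+dy,h]), np.c_[np.cross(ty,tz),ty,tz]
def delta(p,M):
    s=r.read_state(); v=Ro.from_matrix(M@s['ee_rot'].T).as_rotvec(degrees=True)
    print('d',(p-s['tcp_pos']).round(1),'rotvec',v.round(1),np.linalg.norm(v).round(1),'q',np.degrees(s['qpos']).round(0),'t',s['clock'])
def angle(sg):
    s=r.read_state(); ty=sg*R.T@s['ee_rot'][:,1]; z=R.T@s['ee_rot'][:,2]
    p=R.T@(s['tcp_pos']-C)
    print('th',np.degrees(np.arctan2(ty[0],ty[1])).round(2),'p',p.round(1),'z',z.round(3),'Mn',(s['torque']@R[:,2]).round(3),'F',(R.T@s['ft_force']).round(1),'w',round(s['gripper_width'],1),'gf',round(s['gripper_force'],1),'q6',np.degrees(s['qpos'][5]).round(1),'t',s['clock'])
E
python3 - <<'E'
from g import *
p,M=target(105,40,115,-1); delta(p,M); s=r.read_state()
print(p, 'twist for way:',Ro.from_matrix(M@(Ro.from_euler('z',-120,degrees=True).as_matrix()@s['ee_rot']).T).as_rotvec(degrees=True))
E
```

```text
d [ 315.8 -574.3   23.4] rotvec [-35.8 -11.2 169.1] 173.2 q [64. 21. 87.  0. 73. -7.] t 0.3
[512.82268334  -7.80239751 245.72539551] twist for way: [ 19.42772515 -17.92123189 -65.80347393]
```

Emit:
play_rows(plan=[{"translation": [15,-30,30],"twist": [0,0,-8]},{"translation": [40,-75,60],"twist": [0,0,-16]},{"translation": [65,-120,70],"twist": [0,0,-24]},{"translation": [90,-165,70],"twist": [0,0,-32]},{"translation": [115,-210,70],"twist": [0,0,-40]},{"translation": [140,-255,70],"twist": [0,0,-48]},{"translation": [165,-300,70],"twist": [0,0,-56]},{"translation": [190,-345,70],"twist": [0,0,-64]},{"translation": [215,-390,70],"twist": [0,0,-72]},{"translation": [240,-435,70],"twist": [0,0,-80]}], gripper=0.1)

```text
clock: 1.3
tcp_pos: [427.2, 148.7, 292.9]
ee_rot: [[0.165, 0.986, 0.001], [0.986, -0.165, 0.0], [0.0, 0.001, -1.0]]
ft_force: [1.6, -0.0, 0.7]
gripper_width: 48.1
gripper_force: 0.0
```

Run:
```python
from g import *
p,M=target(105,40,115,-1); delta(p,M)
```

```text
d [  85.6 -156.5  -47.2] rotvec [  26.7  -11.2 -104.7] 108.6 q [10.  4. 98.  0. 78. 20.] t 1.3
```

Emit:
play_rows(plan=[{"translation": [10,-20,0],"twist": [2,-0.8,-7.9]},{"translation": [20,-40,0],"twist": [4,-1.7,-15.7]},{"translation": [30,-60,0],"twist": [6,-2.5,-23.6]},{"translation": [40,-80,0],"twist": [8,-3.4,-31.4]},{"translation": [50,-100,0],"twist": [10,-4.2,-39.3]},{"translation": [60,-115,0],"twist": [12,-5,-47.1]},{"translation": [70,-130,0],"twist": [14,-5.9,-55]},{"translation": [76,-140,0],"twist": [16,-6.7,-62.8]},{"translation": [76,-145,0],"twist": [18,-7.6,-70.7]},{"translation": [76,-145,0],"twist": [20,-8.4,-78.5]}])

```text
clock: 2.3
tcp_pos: [502.8, 4.5, 292.6]
ee_rot: [[0.951, 0.042, 0.305], [-0.007, -0.988, 0.157], [0.308, -0.152, -0.939]]
ft_force: [-0.4, -0.2, -0.5]
gripper_width: 48.3
gripper_force: 0.0
```

Run:
```python
from g import *
p,M=target(105,40,115,-1); delta(p,M)
```

```text
d [ 10.  -12.3 -46.9] rotvec [  6.7  -2.7 -26.1] 27.1 q [-18.  -0. 106.  16.  61.  64.] t 2.3
```

Emit:
play_rows(plan=[{"translation": [3,-4,-10],"twist": [2,-0.8,-7.8]},{"translation": [6,-8,-20],"twist": [4,-1.6,-15.6]},{"translation": [10,-12.3,-35],"twist": [6,-2.4,-23.4]},{"translation": [10,-12.3,-47],"twist": [6.7,-2.7,-26.1]},{"translation": [10,-12.3,-47],"twist": [6.7,-2.7,-26.1]},{"translation": [10,-12.3,-47],"twist": [6.7,-2.7,-26.1]}])

```text
clock: 2.9
tcp_pos: [512.6, -6.6, 245.9]
ee_rot: [[0.833, -0.375, 0.408], [-0.45, -0.887, 0.103], [0.323, -0.27, -0.907]]
ft_force: [-0.2, -0.8, -0.6]
gripper_width: 48.6
gripper_force: 0.0
```

Run:
```python
from g import *
p,M=target(105,40,115,-1); delta(p,M); angle(-1)
p,M=target(105,40,15,-1,dx=.5); delta(p,M)
c=cap('top'); im=c['image']; s=cv2.resize(im[130:240,180:370],None,fx=4.2,fy=4.2,interpolation=cv2.INTER_CUBIC)
cv2.imwrite('pics/hover.png',np.clip(s*1.5,0,255).astype(np.uint8))
```

```text
d [ 0.2 -1.2 -0.1] rotvec [ 0.1 -0.1 -0.5] 0.5 q [-18.   1. 114.  19.  45.  86.] t 2.9
th 39.55 p [1.000e-01 1.062e+02 1.151e+02] z [-0.002  0.002 -1.   ] Mn -0.023 F [-0.6 -0.7 -0.4] w 48.6 gf 0.0 q6 86.3 t 2.9
d [ 41.7   9.1 -90.5] rotvec [ 0.1 -0.1 -0.5] 0.5 q [-18.   1. 114.  19.  45.  86.] t 2.9
```

View pics/hover.png

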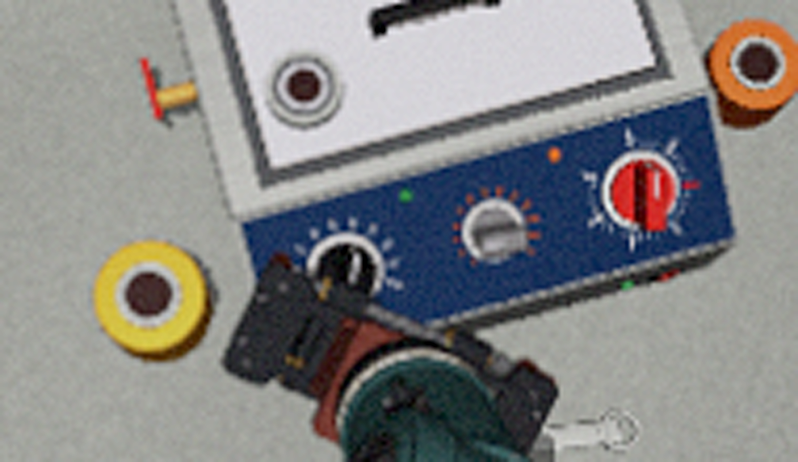

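The hover picture shows the gripper in front of the dial, whose line is at (355,265), with its finger line about square to the bar. I'll descend along the normal.

Emit:
play_rows(plan=[{"translation": [8,1.2,-18],"twist": [0,0,0]},{"translation": [16,3,-36],"twist": [0,0,0]},{"translation": [24,5,-53],"twist": [0,0,0]},{"translation": [31,6.5,-68],"twist": [0,0,-0.5]},{"translation": [37,8,-80],"twist": [0,0,-0.5]},{"translation": [41.7,9.1,-90.5],"twist": [0,0,-0.5]},{"translation": [41.7,9.1,-90.5],"twist": [0,0,-0.5]},{"translation": [41.7,9.1,-90.5],"twist": [0,0,-0.5]}])

```text
clock: 3.75
tcp_pos: [554.7, 2.3, 155.5]
ee_rot: [[0.828, -0.383, 0.41], [-0.458, -0.883, 0.1], [0.324, -0.27, -0.907]]
ft_force: [-1.3, -0.2, 0.7]
gripper_width: 48.5
gripper_force: 0.0
```

```bash
python3 -c "
from g import *
angle(-1)"
```

```text
th 40.07 p [  0.9 104.8  15. ] z [-0.001 -0.002 -1.   ] Mn -0.037 F [-0.9  0.1  1.2] w 48.5 gf 0.0 q6 82.9 t 3.75
```

Emit:
play_rows(plan=[{"translation": [0,0,0],"twist": [0,0,0]},{"translation": [0,0,0],"twist": [0,0,0]},{"translation": [0,0,0],"twist": [0,0,0]},{"translation": [0,0,0],"twist": [0,0,0]},{"translation": [0,0,0],"twist": [0,0,0]},{"translation": [0,0,0],"twist": [0,0,0]}], gripper=-1)

```text
clock: 4.35
tcp_pos: [554.9, 2.4, 155.7]
ee_rot: [[0.827, -0.384, 0.41], [-0.459, -0.883, 0.1], [0.324, -0.271, -0.906]]
ft_force: [0.2, 0.7, 3.4]
gripper_width: 14.0
gripper_force: 30.0
```

```bash
python3 -c "
from g import *
angle(-1)"
```

```text
th 40.11 p [  1.1 104.8  15.1] z [-0.    -0.002 -1.   ] Mn -0.063 F [1.8 0.6 2.9] w 14.0 gf 30.0 q6 82.9 t 4.35
```

Emit:
play_rows(plan=[{"translation": [0,0,0],"twist": [-2.46,-0.61,5.44]},{"translation": [0,0,0],"twist": [-4.92,-1.22,10.87]},{"translation": [0,0,0],"twist": [-7.38,-1.84,16.31]},{"translation": [0,0,0],"twist": [-9.84,-2.45,21.74]},{"translation": [0,0,0],"twist": [-12.3,-3.06,27.18]},{"translation": [0,0,0],"twist": [-14.76,-3.67,32.62]},{"translation": [0,0,0],"twist": [-17.22,-4.28,38.05]},{"translation": [0,0,0],"twist": [-19.68,-4.9,43.49]},{"translation": [0,0,0],"twist": [-22.14,-5.51,48.92]},{"translation": [0,0,0],"twist": [-24.6,-6.12,54.36]}])

```text
clock: 5.35
tcp_pos: [555.0, 2.0, 155.6]
ee_rot: [[0.743, 0.527, 0.413], [0.539, -0.837, 0.099], [0.398, 0.149, -0.905]]
ft_force: [0.0, -0.3, 3.2]
gripper_width: 13.9
gripper_force: 30.0
```

```bash
python3 -c "
from g import *
angle(-1)"
```

```text
th -20.15 p [  1.1 104.4  15.1] z [ 0.002 -0.003 -1.   ] Mn 0.094 F [ 1.3 -0.3  2.9] w 13.9 gf 30.0 q6 22.3 t 5.35
```

Emit:
play_rows(plan=[{"translation": [0,0,0],"twist": [-3.2,-0.8,7.1]},{"translation": [0,0,0],"twist": [-6.4,-1.6,14.1]},{"translation": [0,0,0],"twist": [-9.6,-2.4,21.2]},{"translation": [0,0,0],"twist": [-12.8,-3.2,28.3]},{"translation": [0,0,0],"twist": [-16,-4,35.3]},{"translation": [0,0,0],"twist": [-19.2,-4.8,42.4]},{"translation": [0,0,0],"twist": [-22.4,-5.6,49.5]},{"translation": [0,0,0],"twist": [-25.6,-6.4,56.5]},{"translation": [0,0,0],"twist": [-28.8,-7.2,63.6]},{"translation": [0,0,0],"twist": [-31.2,-7.8,68.9]}])

```text
clock: 6.35
tcp_pos: [555.3, 1.9, 155.8]
ee_rot: [[-0.334, 0.846, 0.415], [0.941, 0.321, 0.102], [-0.047, 0.425, -0.904]]
ft_force: [1.2, 0.6, 2.5]
gripper_width: 13.6
gripper_force: 30.0
```

```bash
python3 -c "
from g import *
angle(-1)"
```

```text
th -96.23 p [  1.5 104.2  15.1] z [ 0.005 -0.    -1.   ] Mn -0.2 F [2.2 0.3 1.8] w 13.6 gf 30.0 q6 -54.5 t 6.35
```

Emit:
play_rows(plan=[{"translation": [0,0,0],"twist": [0,0,0]},{"translation": [0,0,0],"twist": [0,0,0]},{"translation": [0,0,0],"twist": [0,0,0]}])

```text
clock: 6.65
tcp_pos: [555.3, 1.9, 155.8]
ee_rot: [[-0.328, 0.849, 0.415], [0.944, 0.315, 0.102], [-0.044, 0.425, -0.904]]
ft_force: [1.8, -1.3, 4.7]
gripper_width: 14.2
gripper_force: 30.0
```

```bash
python3 -c "
from g import *
angle(-1)"
```

```text
th -95.82 p [  1.5 104.2  15.1] z [ 0.005 -0.    -1.   ] Mn -0.01 F [ 3.3 -1.7  3.6] w 14.2 gf 30.0 q6 -54.1 t 6.65
```

Emit:
play_rows(plan=[{"translation": [0,0,0],"twist": [-2.46,-0.61,5.44]},{"translation": [0,0,0],"twist": [-2.46,-0.61,5.44]}])

```text
clock: 6.85
tcp_pos: [555.3, 1.9, 155.8]
ee_rot: [[-0.416, 0.809, 0.415], [0.905, 0.413, 0.103], [-0.088, 0.418, -0.904]]
ft_force: [1.4, -2.3, 5.8]
gripper_width: 13.9
gripper_force: 30.0
```

```bash
python3 -c "
from g import *
angle(-1)"
```

```text
th -101.91 p [  1.5 104.2  15.1] z [ 0.005  0.    -1.   ] Mn -0.064 F [ 3.2 -2.6  4.9] w 13.9 gf 30.0 q6 -60.2 t 6.85
```

Emit:
play_rows(plan=[{"translation": [0,0,0],"twist": [-2.46,-0.61,5.44]},{"translation": [0,0,0],"twist": [-4.92,-1.22,10.87]},{"translation": [0,0,0],"twist": [-7,-1.74,15.4]},{"translation": [0,0,0],"twist": [-7,-1.74,15.4]},{"translation": [0,0,0],"twist": [-7,-1.74,15.4]}])

```text
clock: 7.35
tcp_pos: [555.4, 2.0, 155.9]
ee_rot: [[-0.632, 0.655, 0.414], [0.747, 0.656, 0.103], [-0.204, 0.375, -0.904]]
ft_force: [2.9, -0.5, 4.8]
gripper_width: 13.9
gripper_force: 30.0
```

```bash
python3 -c "
from g import *
angle(-1)"
```

```text
th -118.67 p [  1.6 104.2  15.1] z [ 0.005  0.001 -1.   ] Mn 0.208 F [ 4.4 -1.2  3.2] w 13.9 gf 30.0 q6 -76.9 t 7.35
```

Emit:
play_rows(plan=[{"translation": [0,0,0],"twist": [-0.82,-0.2,1.81]},{"translation": [0,0,0],"twist": [-0.82,-0.2,1.81]},{"translation": [0,0,0],"twist": [-0.82,-0.2,1.81]}])

```text
clock: 7.65
tcp_pos: [555.4, 2.0, 155.9]
ee_rot: [[-0.654, 0.633, 0.414], [0.725, 0.681, 0.103], [-0.217, 0.368, -0.904]]
ft_force: [3.1, 0.0, 5.8]
gripper_width: 14.1
gripper_force: 30.0
```

```bash
python3 -c "
from g import *
angle(-1)"
```

```text
th -120.61 p [  1.6 104.2  15.1] z [ 0.005  0.001 -1.   ] Mn -0.081 F [ 5.2 -0.7  4. ] w 14.1 gf 30.0 q6 -78.9 t 7.65
```

Emit:
play_rows(plan=[{"translation": [0,0,0],"twist": [-0.82,-0.2,1.81]},{"translation": [0,0,0],"twist": [-0.82,-0.2,1.81]},{"translation": [0,0,0],"twist": [-0.82,-0.2,1.81]}])

```text
clock: 7.95
tcp_pos: [555.5, 2.0, 155.9]
ee_rot: [[-0.676, 0.61, 0.414], [0.7, 0.706, 0.103], [-0.229, 0.36, -0.904]]
ft_force: [3.4, 0.0, 4.8]
gripper_width: 13.7
gripper_force: 30.0
```

```bash
python3 -c "
from g import *
angle(-1)"
```

```text
th -122.6 p [  1.7 104.2  15.1] z [ 0.005  0.001 -1.   ] Mn -0.072 F [ 5.1 -0.8  3. ] w 13.7 gf 30.0 q6 -80.9 t 7.95
```

Emit:
play_rows(plan=[{"translation": [0,0,0],"twist": [-0.82,-0.2,1.81]},{"translation": [0,0,0],"twist": [-0.82,-0.2,1.81]},{"translation": [0,0,0],"twist": [-0.82,-0.2,1.81]}])

```text
clock: 8.25
tcp_pos: [555.4, 2.1, 155.8]
ee_rot: [[-0.696, 0.587, 0.414], [0.677, 0.729, 0.104], [-0.241, 0.352, -0.904]]
ft_force: [2.0, -1.2, 4.9]
gripper_width: 14.0
gripper_force: 30.5
```

```bash
python3 -c "
from g import *
angle(-1)"
```

```text
th -124.5 p [  1.6 104.4  15.1] z [ 0.005  0.001 -1.   ] Mn -0.727 F [ 3.6 -1.6  3.8] w 14.0 gf 30.5 q6 -82.8 t 8.25
```

Stop felt. I'll back off to position 0.

Emit:
play_rows(plan=[{"translation": [0,0,0],"twist": [1.64,0.4,-3.62]},{"translation": [0,0,0],"twist": [1.84,0.45,-4.07]},{"translation": [0,0,0],"twist": [1.84,0.45,-4.07]},{"translation": [0,0,0],"twist": [1.84,0.45,-4.07]}])

```text
clock: 8.65
tcp_pos: [555.4, 2.0, 155.8]
ee_rot: [[-0.649, 0.638, 0.414], [0.73, 0.675, 0.103], [-0.214, 0.37, -0.904]]
ft_force: [3.1, -0.3, 5.4]
gripper_width: 13.9
gripper_force: 30.0
```

```bash
python3 -c "
from g import *
angle(-1)"
```

```text
th -120.13 p [  1.6 104.3  15.1] z [ 0.005  0.001 -1.   ] Mn -0.067 F [ 4.9 -1.   3.7] w 13.9 gf 30.0 q6 -78.4 t 8.65
```

Emit:
play_rows(plan=[{"translation": [0,0,0],"twist": [2.95,0.73,-6.52]},{"translation": [0,0,0],"twist": [5.9,1.47,-13.05]},{"translation": [0,0,0],"twist": [8.86,2.2,-19.57]},{"translation": [0,0,0],"twist": [11.81,2.94,-26.09]},{"translation": [0,0,0],"twist": [14.76,3.67,-32.62]},{"translation": [0,0,0],"twist": [17.71,4.41,-39.14]},{"translation": [0,0,0],"twist": [20.66,5.14,-45.66]},{"translation": [0,0,0],"twist": [23.62,5.88,-52.19]},{"translation": [0,0,0],"twist": [26.57,6.61,-58.71]},{"translation": [0,0,0],"twist": [29.52,7.34,-65.23]}])

```text
clock: 9.65
tcp_pos: [555.1, 2.0, 155.7]
ee_rot: [[0.412, 0.812, 0.414], [0.866, -0.49, 0.1], [0.284, 0.318, -0.905]]
ft_force: [2.0, -2.2, 5.8]
gripper_width: 13.8
gripper_force: 30.0
```

```bash
python3 -c "
from g import *
angle(-1)"
```

```text
th -47.86 p [  1.2 104.3  15. ] z [ 0.004 -0.003 -1.   ] Mn 0.157 F [ 3.7 -2.6  4.7] w 13.8 gf 30.0 q6 -5.6 t 9.65
```

Emit:
play_rows(plan=[{"translation": [0,0,0],"twist": [2.95,0.73,-6.52]},{"translation": [0,0,0],"twist": [5.9,1.47,-13.05]},{"translation": [0,0,0],"twist": [8.86,2.2,-19.57]},{"translation": [0,0,0],"twist": [11.81,2.94,-26.09]},{"translation": [0,0,0],"twist": [14.76,3.67,-32.62]},{"translation": [0,0,0],"twist": [17.71,4.41,-39.14]},{"translation": [0,0,0],"twist": [20.66,5.14,-45.66]},{"translation": [0,0,0],"twist": [23.62,5.88,-52.19]},{"translation": [0,0,0],"twist": [26.57,6.61,-58.71]},{"translation": [0,0,0],"twist": [28.7,7.14,-63.4]}])

```text
clock: 10.65
tcp_pos: [554.9, 2.3, 155.6]
ee_rot: [[0.905, -0.109, 0.411], [-0.163, -0.982, 0.099], [0.392, -0.157, -0.906]]
ft_force: [2.0, -1.3, 6.0]
gripper_width: 13.9
gripper_force: 30.0
```

Emit:
play_rows(plan=[{"translation": [0,0,0],"twist": [0,0,0]},{"translation": [0,0,0],"twist": [0,0,0]},{"translation": [0,0,0],"twist": [0,0,0]}])

```text
clock: 10.95
tcp_pos: [554.9, 2.3, 155.6]
ee_rot: [[0.906, -0.105, 0.411], [-0.159, -0.982, 0.099], [0.393, -0.155, -0.906]]
ft_force: [1.4, -0.6, 6.6]
gripper_width: 13.5
gripper_force: 30.0
```

```bash
python3 -c "
from g import *
angle(-1)"
```

```text
th 21.83 p [  1.1 104.7  15.1] z [-0.    -0.003 -1.   ] Mn -0.191 F [ 3.9 -1.   5.5] w 13.5 gf 30.0 q6 64.6 t 10.95
```

Emit:
play_rows(plan=[{"translation": [0,0,0],"twist": [0.9,0.22,-1.99]},{"translation": [0,0,0],"twist": [0.9,0.22,-1.99]},{"translation": [0,0,0],"twist": [0.9,0.22,-1.99]}])

```text
clock: 11.25
tcp_pos: [554.9, 2.3, 155.6]
ee_rot: [[0.901, -0.139, 0.411], [-0.196, -0.976, 0.099], [0.387, -0.17, -0.906]]
ft_force: [2.0, -0.1, 6.6]
gripper_width: 13.9
gripper_force: 30.0
```

```bash
python3 -c "
from g import *
angle(-1)"
```

```text
th 24.01 p [  1.1 104.7  15. ] z [-0.    -0.003 -1.   ] Mn -0.035 F [ 4.5 -0.5  5.2] w 13.9 gf 30.0 q6 66.8 t 11.25
```

Emit:
play_rows(plan=[{"translation": [0,0,0],"twist": [0,0,0]},{"translation": [0,0,0],"twist": [0,0,0]},{"translation": [0,0,0],"twist": [0,0,0]},{"translation": [0,0,0],"twist": [0,0,0]},{"translation": [-4,-1,9],"twist": [0,0,0]},{"translation": [-12,-3,27],"twist": [0,0,0]},{"translation": [-20,-5,45],"twist": [0,0,0]},{"translation": [-29,-7,64],"twist": [0,0,0]},{"translation": [-41,-10,91],"twist": [0,0,0]},{"translation": [-45,-11,100],"twist": [0,0,0]}], gripper=0.1)

```text
clock: 12.25
tcp_pos: [509.4, -9.1, 257.9]
ee_rot: [[0.901, -0.135, 0.413], [-0.191, -0.977, 0.098], [0.39, -0.167, -0.906]]
ft_force: [0.4, -0.1, 0.5]
gripper_width: 48.3
gripper_force: 0.0
```

Run:
```python
from g import *
angle(-1)
p,M=target(-105,12,125,1); delta(p,M)
for a in (60,):
    s=r.read_state(); M1=Ro.from_rotvec(R[:,2]*75,degrees=True).as_matrix()
    q=Ro.from_matrix(M@(M1@s['ee_rot']).T).as_rotvec(degrees=True);print(q)
```

```text
th 23.68 p [  1.9 104.5 127.6] z [ 0.002 -0.004 -1.   ] Mn -0.002 F [ 0.5 -0.2  0.3] w 48.3 gf 0.0 q6 71.0 t 12.25
d [  49.8 -203.5   -3.1] rotvec [  69.3   16.8 -152.5] 168.3 q [-19.  -1. 114.  18.  47.  71.] t 12.25
[-48.15645878 -11.78342187 105.62145618]
```

Run:
```python
from g import *
p,M=target(-105,12,125,-1); delta(p,M)
```

```text
d [  49.8 -203.5   -3.1] rotvec [-4.6 -1.  10.7] 11.7 q [-19.  -1. 114.  18.  47.  71.] t 12.25
```

Emit:
play_rows(plan=[{"translation": [5,-20,0],"twist": [-0.5,-0.1,1.2]},{"translation": [12,-50,0],"twist": [-1.2,-0.3,2.7]},{"translation": [20,-80,0],"twist": [-2,-0.4,4.5]},{"translation": [28,-115,0],"twist": [-2.6,-0.6,6]},{"translation": [36,-150,0],"twist": [-3.4,-0.7,8]},{"translation": [44,-180,-1],"twist": [-4,-0.9,9.5]},{"translation": [49.8,-203.5,-3.1],"twist": [-4.6,-1,10.7]},{"translation": [49.8,-203.5,-3.1],"twist": [-4.6,-1,10.7]},{"translation": [49.8,-203.5,-3.1],"twist": [-4.6,-1,10.7]}])

```text
clock: 13.15
tcp_pos: [558.6, -211.9, 251.3]
ee_rot: [[0.913, 0.051, 0.406], [0.01, -0.995, 0.103], [0.409, -0.09, -0.908]]
ft_force: [-0.3, 0.6, -0.3]
gripper_width: 48.1
gripper_force: 0.0
```

Run:
```python
from g import *
angle(-1)
p,M=target(-105,12,15,-1,dx=.5); delta(p,M)
c=cap('top'); im=c['image']; s=cv2.resize(im[130:240,220:360],None,fx=5,fy=5,interpolation=cv2.INTER_CUBIC)
cv2.imwrite('pics/hover2.png',np.clip(s*1.5,0,255).astype(np.uint8))
```

```text
th 12.12 p [  -1.8 -104.2  122. ] z [-0.005  0.003 -1.   ] Mn -0.023 F [-0.2  0.7 -0.2] w 48.1 gf 0.0 q6 36.0 t 13.15
d [ 46.1  10.6 -95.9] rotvec [-0.1 -0.3  0. ] 0.3 q [-40.  11. 102.  25.  55.  36.] t 13.15
```

View pics/hover2.png

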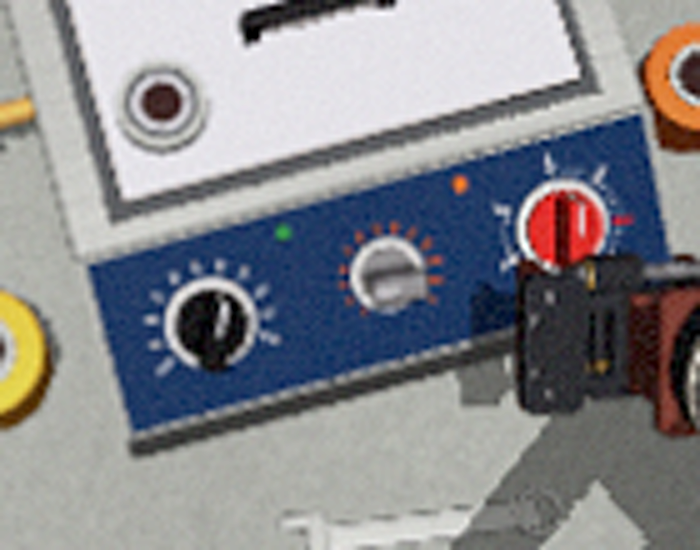

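Dial at (215,320) with its line up and right, and the grey knob unchanged. The gripper is in front of the timer, so I'll descend.

Emit:
play_rows(plan=[{"translation": [8,1.8,-17],"twist": [0,0,0]},{"translation": [17,4,-35],"twist": [0,0,0]},{"translation": [26,6,-54],"twist": [0,0,0]},{"translation": [34,7.8,-71],"twist": [0,-0.2,0]},{"translation": [40,9.2,-83],"twist": [0,-0.3,0]},{"translation": [46.1,10.6,-95.9],"twist": [0,-0.3,0]},{"translation": [46.1,10.6,-95.9],"twist": [0,-0.3,0]},{"translation": [46.1,10.6,-95.9],"twist": [0,-0.3,0]}])

```text
clock: 14.0
tcp_pos: [605.2, -201.2, 156.2]
ee_rot: [[0.91, 0.053, 0.411], [0.012, -0.995, 0.103], [0.414, -0.089, -0.906]]
ft_force: [-0.8, -0.3, 0.2]
gripper_width: 48.3
gripper_force: 0.0
```

```bash
python3 -c "
from g import *
angle(-1)"
```

```text
th 11.96 p [   1.3 -104.9   15.6] z [ 0.001  0.001 -1.   ] Mn 0.019 F [-0.6 -0.1  0.6] w 48.3 gf 0.0 q6 32.8 t 14.0
```

Emit:
play_rows(plan=[{"translation": [0,0,0],"twist": [0,0,0]},{"translation": [0,0,0],"twist": [0,0,0]},{"translation": [0,0,0],"twist": [0,0,0]},{"translation": [0,0,0],"twist": [0,0,0]},{"translation": [0,0,0],"twist": [0,0,0]},{"translation": [0,0,0],"twist": [0,0,0]}], gripper=-1)

```text
clock: 14.6
tcp_pos: [605.3, -201.8, 156.4]
ee_rot: [[0.91, 0.053, 0.412], [0.012, -0.995, 0.102], [0.415, -0.088, -0.906]]
ft_force: [-1.4, 0.1, 3.3]
gripper_width: 14.0
gripper_force: 30.0
```

```bash
python3 -c "
from g import *
angle(-1)"
```

```text
th 11.98 p [   1.3 -105.5   15.8] z [ 0.002  0.    -1.   ] Mn -0.025 F [0.2 0.4 3.5] w 14.0 gf 30.0 q6 32.8 t 14.6
```

Emit:
play_rows(plan=[{"translation": [0,0,0],"twist": [2.95,0.73,-6.52]},{"translation": [0,0,0],"twist": [5.9,1.47,-13.05]},{"translation": [0,0,0],"twist": [8.86,2.2,-19.57]},{"translation": [0,0,0],"twist": [11.81,2.94,-26.09]},{"translation": [0,0,0],"twist": [14.76,3.67,-32.62]},{"translation": [0,0,0],"twist": [17.71,4.41,-39.14]},{"translation": [0,0,0],"twist": [20.66,5.14,-45.66]},{"translation": [0,0,0],"twist": [23.62,5.88,-52.19]},{"translation": [0,0,0],"twist": [26.57,6.61,-58.71]},{"translation": [0,0,0],"twist": [29.52,7.34,-65.23]}])

```text
clock: 15.6
tcp_pos: [605.2, -201.8, 156.4]
ee_rot: [[0.327, -0.851, 0.411], [-0.944, -0.314, 0.1], [0.044, -0.421, -0.906]]
ft_force: [-1.7, -0.6, 3.3]
gripper_width: 14.0
gripper_force: 30.0
```

```bash
python3 -c "
from g import *
angle(-1)"
```

```text
th 84.23 p [   1.3 -105.5   15.8] z [ 0.001 -0.001 -1.   ] Mn 0.032 F [-0.2 -0.1  3.8] w 14.0 gf 30.0 q6 105.2 t 15.6
```

Emit:
play_rows(plan=[{"translation": [0,0,0],"twist": [2.95,0.73,-6.52]},{"translation": [0,0,0],"twist": [5.9,1.47,-13.05]},{"translation": [0,0,0],"twist": [8.86,2.2,-19.57]},{"translation": [0,0,0],"twist": [11.81,2.94,-26.09]},{"translation": [0,0,0],"twist": [11.81,2.94,-26.09]},{"translation": [0,0,0],"twist": [11.81,2.94,-26.09]}])

```text
clock: 16.2
tcp_pos: [605.2, -201.7, 156.3]
ee_rot: [[-0.116, -0.904, 0.411], [-0.98, 0.171, 0.1], [-0.161, -0.391, -0.906]]
ft_force: [-3.1, -1.0, 3.6]
gripper_width: 13.7
gripper_force: 30.0
```

```bash
python3 -c "
from g import *
angle(-1)"
```

```text
th 112.55 p [   1.3 -105.5   15.8] z [-0.    -0.001 -1.   ] Mn -0.146 F [-1.4 -0.2  4.6] w 13.7 gf 30.0 q6 133.6 t 16.2
```

Emit:
play_rows(plan=[{"translation": [0,0,0],"twist": [-3.2,-0.8,7.1]},{"translation": [0,0,0],"twist": [-6.4,-1.6,14.1]},{"translation": [0,0,0],"twist": [-9.6,-2.4,21.2]},{"translation": [0,0,0],"twist": [-12.8,-3.2,28.3]},{"translation": [0,0,0],"twist": [-16,-4,35.3]},{"translation": [0,0,0],"twist": [-19.2,-4.8,42.4]},{"translation": [0,0,0],"twist": [-22.4,-5.6,49.5]},{"translation": [0,0,0],"twist": [-25.63,-6.37,56.63]},{"translation": [0,0,0],"twist": [-25.63,-6.37,56.63]},{"translation": [0,0,0],"twist": [-25.63,-6.37,56.63]}])

```text
clock: 17.2
tcp_pos: [605.3, -201.8, 156.4]
ee_rot: [[0.746, -0.524, 0.412], [-0.609, -0.787, 0.101], [0.271, -0.326, -0.906]]
ft_force: [-3.8, -1.4, 4.8]
gripper_width: 13.7
gripper_force: 30.0
```

```bash
python3 -c "
from g import *
angle(-1)"
```

```text
th 50.36 p [   1.3 -105.5   15.8] z [ 0.001 -0.001 -1.   ] Mn -0.007 F [-1.6 -0.4  6.1] w 13.7 gf 30.0 q6 71.2 t 17.2
```

Emit:
play_rows(plan=[{"translation": [0,0,0],"twist": [0,0,0]},{"translation": [0,0,0],"twist": [0,0,0]},{"translation": [0,0,0],"twist": [0,0,0]},{"translation": [0,0,0],"twist": [0,0,0]},{"translation": [-4,-1,9],"twist": [0,0,0]},{"translation": [-12,-3,27],"twist": [0,0,0]},{"translation": [-20,-5,45],"twist": [0,0,0]},{"translation": [-29,-7,64],"twist": [0,0,0]},{"translation": [-41,-10,91],"twist": [0,0,0]},{"translation": [-60,-12,110],"twist": [0,0,0]}], gripper=0.1)

```text
clock: 18.2
tcp_pos: [545.5, -214.2, 268.5]
ee_rot: [[0.746, -0.522, 0.413], [-0.607, -0.789, 0.1], [0.274, -0.325, -0.905]]
ft_force: [-0.9, -1.5, -0.2]
gripper_width: 47.9
gripper_force: 0.0
```

Emit:
play_rows(plan=[{"translation": [-25,0,5],"twist": [0,0,0]},{"translation": [-55,0,10],"twist": [0,0,0]},{"translation": [-80,0,10],"twist": [0,0,0]},{"translation": [-80,0,10],"twist": [0,0,0]},{"translation": [-80,0,10],"twist": [0,0,0]}])

```text
clock: 18.7
tcp_pos: [465.4, -214.1, 276.9]
ee_rot: [[0.745, -0.523, 0.413], [-0.608, -0.787, 0.1], [0.273, -0.325, -0.905]]
ft_force: [0.9, -0.5, 0.4]
gripper_width: 48.5
gripper_force: 0.0
```

Run:
```python
from g import *
angle(-1)
c=cap('top'); im=c['image']; s=cv2.resize(im[150:215,235:355],None,fx=6.5,fy=6.5,interpolation=cv2.INTER_CUBIC)
# predicted pointer line: root (8mm) and tip (20mm) on bar top; drawn as dots
o=np.clip(s*1.5,0,255).astype(np.uint8).copy()
for y,th in((105,24),(-105,50)):
    t=np.radians(th)
    for rr in(20,):
        u=(proj(c,[C+R@np.array([rr*np.cos(t),y-rr*np.sin(t),41])])[0]-[235,150]+.5)*6.5
        cv2.circle(o,tuple(int(v) for v in u),3,(0,255,255),-1); print(u)
cv2.imwrite('pics/end.png',o)
```

```text
th 50.32 p [-73.5 -83.8 183.7] z [ 0.002 -0.002 -1.   ] Mn -0.054 F [ 0.8 -0.7  0. ] w 48.5 gf 0.0 q6 66.1 t 18.7
[196.52320649 270.39744672]
[687.95538972 146.54223978]
```

View pics/end.png

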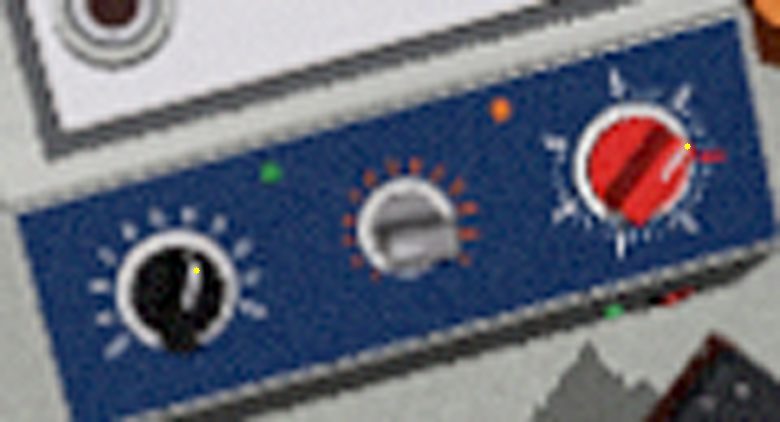

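The dial's line at (195,280) and the timer's line at (680,158) both end on the predicted tips for position 6 and 5 minutes. The grey knob is unchanged and the gripper is clear.

```bash
python3 -c "
from bench import workorder
print(workorder.job_done())"
```

```text
the job is handed in; nothing more can be done
None
```

I handed the job in with the black dial six clicks up from its stop and the red timer brought back from about 11 to 5 minutes; the grey knob looks unchanged and both knobs are released, though contact at the dial's stop read about 0.7 N m before I backed off, more than I meant.

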